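Turn the tool rack to its empty hook and hang the spanner on it

TASK

Put the red-eyed connector spanner away: first turn the rotary tool rack by its knob until the empty hook clicks in at the front, facing the robot, then take the spanner from the black rest and hang it on that hook by its eye, pushed in against the sprung buffer until the orange keeper snaps up behind the eye and holds it, then let its weight down on the hook and let go. Work gently: never force the spanner against the rack (keep it under 22 N), do not set the other hanging spanners swinging hard, and leave everything else on the bench alone.

Things in the scene. Friction and masses are not known exactly. Their poses are not given: they have to be found in the camera images.
- rack: rotary tool rack: square bronze base plate 200 x 200 x 12 mm, 24 mm column; origin on the bench under the rotation axis, z up. Its front is its -x side, towards the robot (the base is turned at most 15 degrees). The head on the column carries six hooks 60 degrees apart, 220 mm above the bench, and turns without end; five hold spanners
- rack_head (a joint): turn of the head, rad, positive anticlockwise from above; 0 (or 2 pi) when the empty hook points to the rack's front (-x of rack). A sprung roller clicks into a notch at every multiple of pi/3; within 5 degrees of a notch it is drawn in, elsewhere it stays where it is left. Leaving a notch takes about 0.3 N m, turning between notches 0.05. It starts anywhere from 0.8 to 5.5
- knob (a point): centre of the black six-sided knob on top of the head, on the rotation axis, 262 mm above the bench: 40 mm across flats, 38 mm high (243 to 281 mm), above the 80 mm wide hub whose top is at 235 mm. At joint value 0 two flats face the rack's +y and -y (the others 60 degrees on). This point turns with the head; its -x points along the empty hook
- hook_root (a point): root of the empty hook: on its axis at the brass lock nut, 60 mm from the rotation axis, 220 mm above the bench; turns with the head, the hook points along its -x. From the nut a stem ends in a level pin of 8 mm diameter whose last 8 mm taper to 3. The stem is screwed in or out as anyone liked: the pin's tip stands 43 to 63 mm beyond this point, which is not measured, so feel for the rest
- hook_keeper (a joint): orange spring keeper on top of the empty hook's pin; value: how far it is pressed down, m, 0 up. Up, it stands 3.8 mm proud. Its upright inner face is 27 mm in from the pin's tip, and it slopes down from there over 14 mm towards the tip. An eye slid inwards presses it down with 2 to 8 N along the pin; it snaps up once the eye is past, holding it. The eye's centre is then 30 mm in from the tip
- hook_buffer (a joint): black sprung buffer ring, 16 mm across, round the pin 29.5 mm in from its tip; value: how far it is pushed in, m. It resists with 2 N plus 1 N per mm. An eye must push it 3.5 mm to clear the keeper, and once latched is pressed out against the keeper by it (about 3 mm left). At 4.5 mm it stops rigidly and the force climbs steeply: push until that is felt, 9 to 12 N
- spanner_eye (a point): centre of the hole of the loose red-eyed spanner, the one to hang: flat steel 6 mm thick (its x), 100 to 170 g, standing jaw down in the rest. The eye is a plate 26 mm wide (y) and 26 mm high with an 11 mm hole along x; grip it across its 26 mm. Below are a 20 mm wide handle and a C-shaped jaw 52 mm wide. z is up; the eye's top is 13 mm above, the jaw's tips 140 mm below
- rest: black block 60 x 100 x 34 mm, origin on the bench under its centre, slot 8 mm by 54.5 mm (long along y) and 26 mm deep in its top, so that the spanner stands with its jaw tips 8 mm above the bench, leaning a little in the slot; fixed
- hung_blue (a joint): swing of the blue-eyed spanner hanging on the rack, rad, 0 when plumb; about 115 to 150 mm long, it hangs 80 to 86 mm from the rotation axis. Leave hanging
- hung_yellow (a joint): swing of the yellow-eyed spanner hanging on the rack, rad, 0 when plumb; about 115 to 150 mm long, it hangs 80 to 86 mm from the rotation axis. Leave hanging
- hung_green (a joint): swing of the green-eyed spanner hanging on the rack, rad, 0 when plumb; about 115 to 150 mm long, it hangs 80 to 86 mm from the rotation axis. Leave hanging
- hung_grey (a joint): swing of the grey-eyed spanner hanging on the rack, rad, 0 when plumb; about 115 to 150 mm long, it hangs 80 to 86 mm from the rotation axis. Leave hanging
- hung_orange (a joint): swing of the orange-eyed spanner hanging on the rack, rad, 0 when plumb; about 115 to 150 mm long, it hangs 80 to 86 mm from the rotation axis. Leave hanging
- desiccant_jar: clear jar of pink granules with a white cap, 68 mm diameter, 84 mm tall; origin under its centre. Leave alone
- window_flange: white ring 120 mm across and 10 mm high, lying flat; origin under its centre. Leave alone
- screwdriver: orange-handled screwdriver 180 mm long lying on the bench along its x. Leave alone
- dust_cap_a: black round connector cap 38 mm across, 24 mm high; origin under its centre. Leave alone
- dust_cap_b: black round connector cap, as dust_cap_a. Leave alone
- round_plug: black round connector plug with a brass band standing on end, 34 mm across, 46 mm high; origin under its centre. Leave alone
- screw_tray: blue two-part tray of screws 120 x 160 x 30 mm; origin under its centre. Leave alone

How it is judged (in metres and radians):
On the way, in this order (a step that is already met when the one before it is completed fails the run):
1. the empty hook is at the rack's front and is clicked in, at rest (x of hook_root in the frame of rack below -0.058 m and y of hook_root in the frame of rack between -0.0043 and 0.0043 m and velocity of joint rack_head between -0.2 and 0.2 rad/s), for 0.3 s.
2. the spanner's eye is on that hook, pushed in, with the keeper up behind it (x of spanner_eye in the frame of hook_root between -0.036 and -0.01 m and y of spanner_eye in the frame of hook_root between -0.004 and 0.004 m and z of spanner_eye in the frame of hook_root between -0.005 and 0.004 m and value of joint hook_keeper below 0.0006 m and value of joint hook_buffer above 0.002 m), for 0.2 s.
At the end, for the whole second after the job is handed in: Empty hook clicked in at the rack's front (within 4 deg), at rest; the red-eyed spanner hangs on it by its eye, released, still, plumb within 11 deg, eye centre within 4 mm sideways and -5 to +4 mm in height of the pin axis; keeper up (under 0.6 mm pressed), buffer held in by over 2 mm (all of step 1 and all of step 2 and linear speed of spanner below 0.03 m/s and angle between spanner_eye's own z axis and vertical below 0.2 rad); the robot touches nothing.
It fails at once if the spanner is forced against the rack with more than 22 N, all their contacts added up (contact force between spanner and rack_head above 22 N).
It fails at once if a hanging spanner is swung more than 40 degrees (value of joint any of hung_blue, hung_yellow, hung_green, hung_grey, hung_orange above 0.7 rad or value of joint any of hung_blue, hung_yellow, hung_green, hung_grey, hung_orange below -0.7 rad).
It fails at once if another thing on the bench is moved more than 20 mm (distance of any of desiccant_jar, window_flange, screwdriver, dust_cap_a, dust_cap_b, round_plug, screw_tray from where it was at the start of the episode above 0.02 m).
It also fails if it takes over 72 s, if anything falls off the work surface, if the arm or the gripper's body presses on something with over 40 N, if the wrist force passes 120 N, or if a joint passes its speed limit or range.

ROBOT

A 6-joint arm with a two-finger parallel gripper is mounted at the origin on the work surface. World frame = base frame: x ahead of the robot, y to its left, z up, the work surface at z = 0. Lengths are in mm, angles in degrees, forces in N, time in s.
With the tool pointing down it reaches from about 350 to 850 mm from the base axis. Payload 8.1 kg.
Tool frame: the origin (TCP) lies between the finger pads; the fingertips stand 11 mm ahead of it and the grasp point (between the pads) lies 8 mm behind it; z points along the fingers, y is the line along which they close (so a half turn about z gives the same grasp; the last joint's range is limited). The gripper opens to 85 mm and grips with 20 to 120 N. Pads are 22 mm wide; open, the fingers measure 114 mm over their backs; the gripper's body (76 mm by 85 mm) begins 54 mm behind the grasp point. The pads swing forward as they close: fully open they stand 13 mm farther back than shut.
Start: joints at [-72.445, 7.471, 85.268, -0, 87.261, -4.893], TCP at [229.131, -554.53, 213.092] pointing down, gripper open.
Joint ranges: [-169.43, 169.43], [-51.17, 129.36], [1.28, 143.12], [-76.62, 256.62], [0, 156.53], [-152.29, 152.29]. Speed limits (degrees/s): [136.94, 136.94, 159.86, 180, 180, 180].

INTERFACE

Orientations are given as [roll, pitch, yaw] about the fixed x, y, z axes, in that order (R = Rz(yaw) Ry(pitch) Rx(roll)).
In Python, from bench import r, snapshot, get_calibration gives the robot as it stands.
- The arm moves only by the tool step_arm, never from a script. Its argument "rows" is a list of rows, each a list of 2 entries, a list of its own where there are three numbers: the shift along the tool's x, y, z in mm, then the turn about the tool's z in degrees. In form: [[[tx, ty, tz], yaw], ...]. A call has 1 to 12 rows; each row is the pose to reach, as a shift and turn from the pose commanded when the call began, along the tool's axes at that moment; what a row does not reach only later rows make up. A row lasts 1/10 s, in which the tool goes at most 50 mm and 8.59 degrees, less where a joint would pass 70% of its speed; a pose out of reach is approached as far as the arm can. A call with a gripper value outside its range is refused whole. "fingers" is the opening, from 0 (shut) to 1 (fully open), set as the call begins (left out, the last holds). The fingers move at their own pace and stop on an object; "squeeze" is the grip in N (left out, the last holds). Time passes only in rows, so rows that repeat a pose let the fingers close. It gives the time, the measured TCP pose, the force, the opening and the grip force at its end, in the units of the state.
- r.sense(): the state, without advancing time (a new reading comes with each control period).
- snapshot(name): name is "scene" or "top"; returns the picture (400x640x3 uint8, blue, green, red); there is no depth.
- get_calibration(name): a dict with "fovy" (degrees; the focal length in pixels is half the picture's height over the tangent of half this angle, whatever the lens; pixels are square), "cx", "cy" (the principal point, pixels), "dist" ([k1, k2, p1, p2, k3] as OpenCV has them; the pictures are not rectified), "eye" and "orientation" of the camera in the world. Camera axes: x right, y up, looking along -z (the intrinsics and any distortion apply to the point x, -y, -z); pixel columns grow to the right and rows downward; lengths in mm; the calibration is good to about 2 mm. A picture is of the moment at which its call begins. get_calibration takes no time and is no camera call.
- r.hand_in(): hands the job in; it is judged then, once.
The state is a dict: "time": time; "joint_pos": joint angles; "qd": joint speeds; "joint_efforts": joint torques, N m; "tool_pos": TCP position; "tcp_rot": TCP orientation; "ft_force": force on the tool from outside, world axes, zero at the start; "wrist_torque": the same for the moment, N m; "finger_gap": finger opening in mm; "grip_force": force on a finger pad.
Only numpy, scipy, OpenCV 4.12 (cv2) and the standard library are available. Lean on these libraries where they do the work, as an engineer would, in place of code of your own. Each camera call takes 0.05 s, during which the arm holds its last target. There are 200 camera calls.

## Working session

There is one attempt and no reset: what is moved stays moved. The work goes in short steps, Python scripts to look and compute and a tool call to move; the robot and the scene stay as the last step left them, time stands still between calls to the robot, and variables do not carry over. Pictures are saved under pics/ and viewed, at most 13 in all, crops included, and the job is handed in when it is done.

Besides the shell and the picture viewer there is one more tool, called after "Emit:" as name(argument=value, ...), one argument or row to a line, values as JSON. step_arm: Moves the arm, as the interface text tells. Its arguments: {"type":"object","properties":{"rows":{"type":"array"},"fingers":{"type":"number"},"squeeze":{"type":"number"}},"required":["rows"]}

```bash
ls; mkdir -p pics
python3 - <<'E'
from bench import r,snapshot,get_calibration
import cv2
for n in("scene","top"):
    cv2.imwrite(f"pics/{n}0.png",snapshot(n)); print(n,get_calibration(n))
s=r.sense();print(s)
E
```

```text
pics
scene {'fovy': 55.641189759689944, 'cx': 320.12147137476546, 'cy': 194.66531563535221, 'dist': array([-0.0088458,  0.       ,  0.       ,  0.       ,  0.       ]), 'eye': array([1186.47055075, -351.91643829,  741.90602458]), 'orientation': array([52.62329259, -1.07953337, 62.47601867])}
top {'fovy': 51.243762705840325, 'cx': 319.2914931827455, 'cy': 198.98257574330628, 'dist': array([-0.08925316,  0.        ,  0.        ,  0.        ,  0.        ]), 'eye': array([ 409.39023507,    5.76364238, 1529.87951649]), 'orientation': array([  5.18131806,   0.39241634, -91.50533695])}
{'time': 0.1, 'joint_pos': array([-7.24451446e+01,  7.51132934e+00,  8.53235657e+01,  7.79171804e-05,
        8.72632121e+01, -4.89288700e+00]), 'qd': array([ 0.0708801 , -0.05901951, -0.14979419,  0.08628525, -0.00256296,
        0.03079661]), 'joint_efforts': array([ 1.24926461e-03, -5.70948708e+01, -5.01943338e+01, -1.03473906e-04,
        8.04593641e-03, -3.21488210e-05]), 'tool_pos': array([ 228.96384676, -554.01117751,  212.13861809]), 'tcp_rot': array([-1.79902257e+02, -8.44540748e-03,  2.24477314e+01]), 'ft_force': array([-0.11836646, -0.33073078,  0.01948304]), 'wrist_torque': array([ 0.00059161, -0.00816293,  0.04716872]), 'grip_force': 0.0, 'finger_gap': 85.28584367676302}
```

View pics/scene0.png

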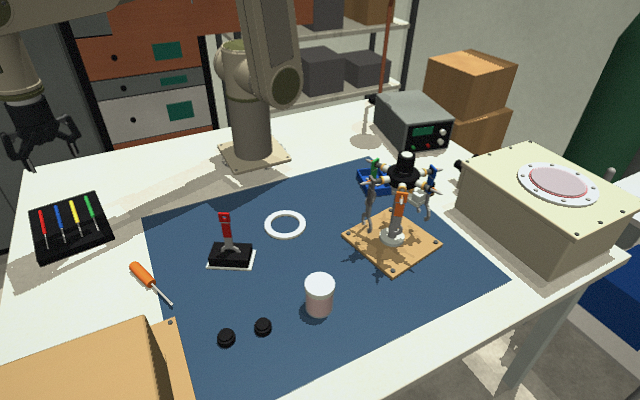

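View pics/top0.png

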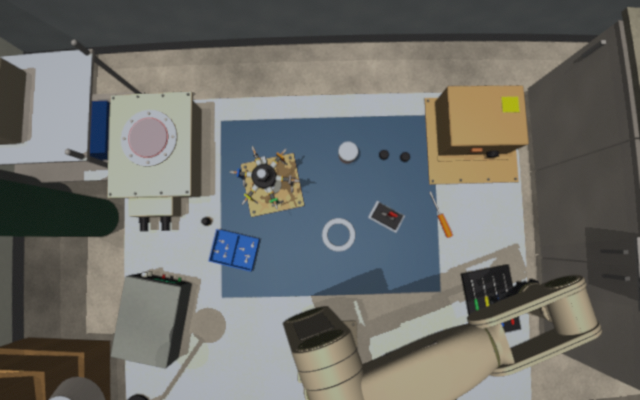

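Scene view: knob about (405,158), red eye (224,215), rest (230,255), rack base plate about (392,240). Top view: knob (264,174), rest (387,216), base plate about (272,183). Next I'll set up a geometry helper and enlarge the crops.

```bash
cat > h.py <<'E'
import numpy as np,cv2
from scipy.spatial.transform import Rotation as Ro
from bench import r,snapshot,get_calibration
def cam(n):
    c=get_calibration(n);f=200/np.tan(np.radians(c['fovy'])/2)
    K=np.array([[f,0,c['cx']],[0,f,c['cy']],[0,0,1]])
    R=Ro.from_euler('xyz',c['orientation'],degrees=True).as_matrix()@np.diag([1,-1,-1])
    return K,c['dist'],R,np.array(c['eye'])
def ray(n,p):
    K,d,R,e=cam(n)
    q=cv2.undistortPoints(np.array([[p]],float),K,d)[0,0]
    v=R@[q[0],q[1],1];return e,v/np.linalg.norm(v)
def onz(n,p,z):
    e,v=ray(n,p);return e+v*(z-e[2])/v[2]
def tri(a,b):
    e1,v1=ray("scene",a);e2,v2=ray("top",b)
    t=np.linalg.lstsq(np.c_[v1,-v2],e2-e1,rcond=None)[0]
    A,B=e1+t[0]*v1,e2+t[1]*v2
    return (A+B)/2,np.linalg.norm(A-B)
def proj(n,P):
    K,d,R,e=cam(n)
    return cv2.projectPoints(np.array(P,float).reshape(-1,1,3),cv2.Rodrigues(R.T)[0],-R.T@e,K,d)[0][:,0]
def comps(img,lo,hi,box,mn=8):
    h=cv2.cvtColor(img,cv2.COLOR_BGR2HSV);m=cv2.inRange(h,np.array(lo),np.array(hi))
    x0,y0,x1,y1=box;k=np.zeros_like(m);k[y0:y1,x0:x1]=m[y0:y1,x0:x1]
    n,l,s,c=cv2.connectedComponentsWithStats(k)
    return [(s[i],c[i].round(2)) for i in range(1,n) if s[i][4]>=mn],k
E
python3 - <<'E'
from h import *
s=cv2.imread("pics/scene0.png");t=cv2.imread("pics/top0.png")
a=cv2.resize(s[140:285,330:450],None,fx=4,fy=4,interpolation=cv2.INTER_CUBIC)
b=cv2.resize(t[140:225,225:315],None,fx=4,fy=4,interpolation=cv2.INTER_CUBIC)
c=np.zeros((580,480+360+0,3),np.uint8)
c=np.zeros((580,800,3),np.uint8);a=a[:, :440];c[:,:440]=a;c[:340,440:800]=b
d=cv2.resize(t[195:240,362:412],None,fx=5,fy=5,interpolation=cv2.INTER_CUBIC);c[345:570,440:690]=d
cv2.imwrite("pics/crop1.png",c)
for n,im,box in(("scene",s,(200,200,260,280)),("top",t,(360,190,415,240))):
    for lo,hi in(([0,140,100],[8,255,255]),([172,140,100],[180,255,255])):
        print(n,comps(im,lo,hi,box)[0])
E
```

```text
scene [(array([218, 212,  11,  10,  61], dtype=int32), array([223.23, 216.13])), (array([222, 224,   9,  14,  78], dtype=int32), array([225.78, 230.15]))]
scene []
top [(array([390, 212,   7,   5,  22], dtype=int32), array([393.14, 214.  ]))]
top []
```

View pics/crop1.png

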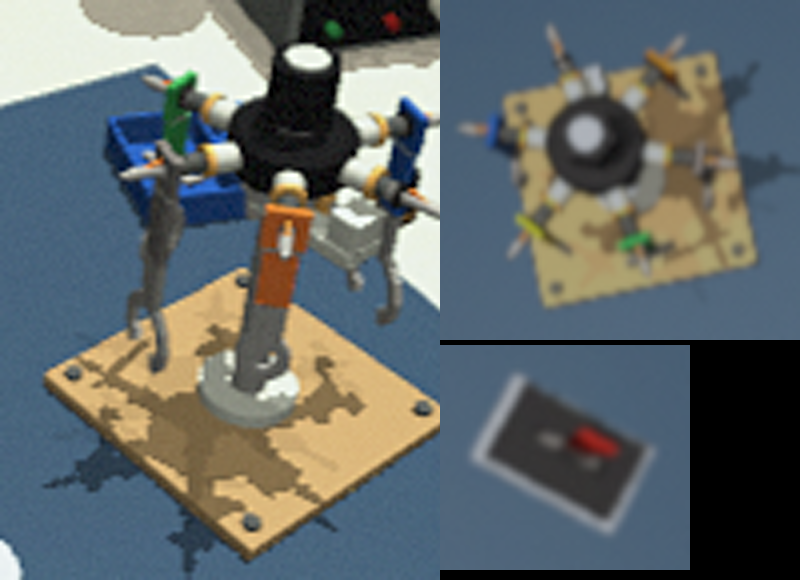

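The crops show five hooks carrying blue, yellow, green, grey and orange eyes. The empty hook points back and left, with its tip near (252,147) in the top picture, on the far side from the robot. The red eye in the top view is near (393,214). Next I compute positions.

Run:
```python
from h import *
np.set_printoptions(precision=1,suppress=True)
s=cv2.imread("pics/scene0.png");t=cv2.imread("pics/top0.png")
# hub/knob dark blob in both views
for n,im,box in(("top",t,(240,155,290,200)),("scene",s,(375,145,430,205))):
    print(n,comps(im,[0,0,0],[180,255,55],box,30)[0])
cor=[(293.75,153),(305,205.5),(251.25,217),(240.75,163.75)]
P=np.array([onz("top",c,12) for c in cor]);print(P,np.linalg.norm(P-np.roll(P,-1,0),axis=1),P.mean(0))
d=np.roll(P,-1,0)-P;print("edge dirs",np.degrees(np.arctan2(d[:,1],d[:,0])))
sc=[(330+45/4,140+380/4),(330+240/4,140+270/4),(330+440/4,140+408/4),(330+250/4,140+553/4)]
Q=np.array([onz("scene",c,12) for c in sc]);print(Q,Q.mean(0),np.linalg.norm(Q-np.roll(Q,-1,0),axis=1))
d=np.roll(Q,-1,0)-Q;print("edge dirs",np.degrees(np.arctan2(d[:,1],d[:,0])))
ax=(P.mean(0)+Q.mean(0))/2
for k,p in dict(empty=(550,27),blue=(460,128),grey=(735,165),yel=(512,255),green=(643,262),orange=(685,37)).items():
    w=onz("top",((p[0]-440)/4+225,p[1]/4+140),220);v=w-ax;print(k,w,np.hypot(*v[:2]),np.degrees(np.arctan2(v[1],v[0])))
# rest
rc=[(520,375),(655,448),(610,533),(470,458)]
W=np.array([onz("top",((x-440)/5+362,(y-345)/5+195),0) for x,y in rc]);print("rest",W,W.mean(0),np.linalg.norm(W-np.roll(W,-1,0),axis=1))
d=np.roll(W,-1,0)-W;print("edge dirs",np.degrees(np.arctan2(d[:,1],d[:,0])))
print("eye tri",tri((223.2,220.5),(393.1,214)),onz("top",(393.14,214),160),onz("scene",(223,220.5),148))
```

```text
top [(array([252, 164,  24,  24, 300], dtype=int32), array([265. , 177.1]))]
scene [(array([387, 145,  43,  45, 894], dtype=int32), array([405. , 167.8]))]
[[720.5 102.5  12. ]
 [524.8  65.3  12. ]
 [487.9 262.8  12. ]
 [686.  299.8  12. ]] [199.2 200.9 201.6 200.3] [604.8 182.6  12. ]
edge dirs [-169.2  100.6   10.6  -80.1]
[[535.7  69.2  12. ]
 [496.7 263.9  12. ]
 [681.  299.2  12. ]
 [726.4 105.4  12. ]] [609.9 184.4  12. ] [198.6 187.7 199.1 194.2]
edge dirs [ 101.3   10.8  -76.8 -169.3]
empty [702.2 221.2 220. ] 102.07068860901195 21.700004548415947
blue [622.5 294.2 220. ] 111.7647518714322 82.22954965970037
grey [586.5  75.2 220. ] 110.30127832942817 -100.89752676451609
yel [519.7 253.3 220. ] 112.06341956050134 141.45704016018982
green [511.4 149.5 220. ] 101.7996985557065 -160.47259208309646
orange [690.8 113.  220. ] 109.20872113812304 -40.218155818353
rest [[ 535.1 -203.5    0. ]
 [ 478.5 -301.1    0. ]
 [ 417.1 -265.2    0. ]
 [ 474.9 -164.4    0. ]] [ 476.4 -233.5    0. ] [112.8  71.1 116.3  71.7]
edge dirs [-120.1  149.7   60.2  -33.1]
eye tri (array([ 478.9, -232.8,  138.5]), np.float64(1.522589894618415)) [ 477.6 -229.9  160. ] [ 490.2 -234.4  148. ]
```

```bash
cat >> h.py <<'E'
def plan(P,yaw):
    s=r.sense();R=Ro.from_euler('xyz',s['tcp_rot'],degrees=True).as_matrix()
    sh=R.T@(np.array(P,float)-s['tool_pos']);dy=(s['tcp_rot'][2]-yaw+180)%360-180
    print('t',round(s['time'],2),'pos',s['tool_pos'].round(2),'rot',s['tcp_rot'].round(2),'| shift',sh.round(2),'turn',round(dy,2))
def st():
    s=r.sense();R=Ro.from_euler('xyz',s['tcp_rot'],degrees=True).as_matrix()
    print('t',round(s['time'],2),'pos',s['tool_pos'].round(2),'rot',s['tcp_rot'].round(2),'F',s['ft_force'].round(2),'Ftool',(R.T@s['ft_force']).round(2),'M',s['wrist_torque'].round(3),'gap',round(s['finger_gap'],2),'grip',round(s['grip_force'],1))
E
python3 - <<'E'
from h import *
np.set_printoptions(precision=1,suppress=True)
c=np.array([604.8,182.6]);a=np.linspace(0,2*np.pi,73)
def circ(r_,z):return np.c_[c[0]+r_*np.cos(a),c[1]+r_*np.sin(a),0*a+z]
for n in("top","scene"):
    p=np.r_[proj(n,circ(40,235)),proj(n,circ(21,281))];print(n,p.min(0),p.max(0),proj(n,[[*c,281]]), proj(n,circ(40,235)).min(0),proj(n,circ(40,235)).max(0),proj(n,circ(21,281)).min(0))
plan([604.8,182.6,330],20.6)
E
```

```text
top [251.6 163.2] [276.9 188.4] [[262.1 173.6]] [251.6 163.2] [276.9 188.4] [255.2 166.7]
scene [384.4 150.1] [417.8 180.5] [[403.9 154.7]] [384.4 162.1] [417.8 180.5] [394.9 150.1]
t 0.1 pos [ 229.  -554.   212.1] rot [-179.9   -0.    22.4] | shift [ 628.6 -537.5 -116.8] turn 1.85
```

Emit:
step_arm(
  rows=[
    [[15,-13,-30],0],
    [[40,-34,-70],0],
    [[72,-61,-100],0],
    [[106,-90,-117],0],
    [[140,-119,-117],0],
    [[174,-148,-117],0],
    [[208,-177,-117],0],
    [[242,-206,-117],0],
    [[276,-235,-117],0],
    [[310,-264,-117],0],
    [[344,-293,-117],0],
    [[378,-322,-117],1.8],
  ],
  fingers=1,
)

```text
time: 1.3
tool_pos: [455.8, -110.8, 329.8]
tcp_rot: [-180.0, 0.0, 20.6]
ft_force: [1.0, -0.5, 0.2]
finger_gap: 85.7
grip_force: 0.0
```

```bash
python3 -c "
from h import *
plan([604.8,182.6,330],20.6);st()"
```

```text
t 1.3 pos [ 455.85 -110.76  329.83] rot [-1.7999e+02  1.0000e-02  2.0640e+01] | shift [ 2.4278e+02 -2.2205e+02 -1.9000e-01] turn 0.04
t 1.3 pos [ 455.85 -110.76  329.83] rot [-1.7999e+02  1.0000e-02  2.0640e+01] F [ 1.01 -0.5   0.23] Ftool [ 0.77  0.82 -0.23] M [ 0.058 -0.061 -0.021] gap 85.73 grip 0.0
```

Emit:
step_arm(
  rows=[
    [[32,-29,0],0],
    [[64,-58,0],0],
    [[96,-87,0],0],
    [[128,-116,0],0],
    [[160,-146,0],0],
    [[190,-174,0],0],
    [[215,-197,0],0],
    [[234,-214,0],0],
    [[243,-222.5,0],0],
    [[243,-222.5,0],0],
  ],
)

```text
time: 2.3
tool_pos: [604.4, 182.3, 329.0]
tcp_rot: [-180.0, 0.1, 20.7]
ft_force: [-0.7, 0.4, -0.4]
finger_gap: 85.5
grip_force: 0.0
```

```bash
python3 -c "
from h import *
plan([604.8,182.6,255],20.6);st()
t=snapshot('top');s=snapshot('scene')
a=cv2.resize(s[100:240,330:460],None,fx=4,fy=4,interpolation=cv2.INTER_CUBIC)
cv2.imwrite('pics/n1.png',a)"
```

```text
t 2.3 pos [604.38 182.29 329.04] rot [-1.7998e+02  9.0000e-02  2.0740e+01] | shift [ 0.63 -0.12 74.04] turn 0.14
t 2.3 pos [604.38 182.29 329.04] rot [-1.7998e+02  9.0000e-02  2.0740e+01] F [-0.67  0.41 -0.44] Ftool [-0.48 -0.62  0.44] M [ 0.034 -0.022  0.023] gap 85.46 grip 0.0
```

View pics/n1.png

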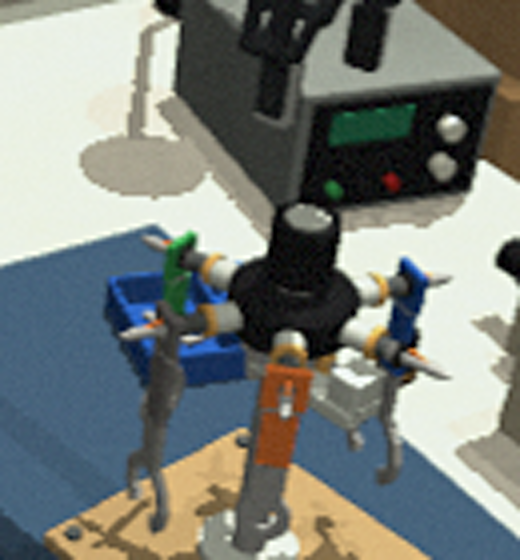

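The open fingers, near (272,90) and (365,45) in the crop, straddle the knob at (305,220) from above. I descend and close lightly.

Emit:
step_arm(
  rows=[
    [[0.5,0,15],0],
    [[0.5,0,32],0],
    [[0.5,0,48],0],
    [[0.5,0,60],0],
    [[0.5,0,68],0],
    [[0.5,0,72],0],
    [[0.5,0,74],0],
    [[0.5,0,74],0],
  ],
)

```text
time: 3.2
tool_pos: [605.1, 181.5, 256.4]
tcp_rot: [180.0, -0.0, 20.6]
ft_force: [0.5, -0.1, 0.2]
finger_gap: 85.0
grip_force: 0.0
```

Emit:
step_arm(
  rows=[
    [[0,0,0],0],
    [[0,0,0],0],
    [[0,0,0],0],
    [[0,0,0],0],
    [[0,0,0],0],
    [[0,0,0],0],
    [[0,0,0],0],
    [[0,0,0],0],
  ],
  fingers=0.3,
  squeeze=30,
)

```text
time: 4.0
tool_pos: [604.3, 184.0, 257.4]
tcp_rot: [-179.8, -0.1, 20.8]
ft_force: [-5.9, 8.0, 5.3]
finger_gap: 39.0
grip_force: 31.2
```

```bash
python3 -c "
from h import *
st()"
```

```text
t 4.0 pos [604.33 184.   257.45] rot [-1.7981e+02 -8.0000e-02  2.0770e+01] F [-5.9   7.95  5.32] Ftool [-2.69 -9.55 -5.29] M [ 1.592  0.935 -0.016] gap 39.0 grip 31.2
```

Emit:
step_arm(
  rows=[
    [[0,-1.5,0],0],
    [[0,-2.6,0],0],
    [[0,-2.6,0],0],
    [[0,-2.6,0],0],
  ],
)

```text
time: 4.4
tool_pos: [604.3, 184.1, 257.5]
tcp_rot: [180.0, -0.1, 20.7]
ft_force: [-2.6, -0.7, 4.6]
finger_gap: 38.4
grip_force: 31.3
```

```bash
python3 -c "
from h import *
st()"
```

```text
t 4.4 pos [604.31 184.11 257.46] rot [ 1.800e+02 -9.000e-02  2.066e+01] F [-2.56 -0.72  4.59] Ftool [-2.64 -0.23 -4.59] M [0.234 0.542 0.08 ] gap 38.42 grip 31.3
```

Emit:
step_arm(
  rows=[
    [[0,0,0],-1.5],
    [[0,0,0],-4],
    [[0,0,0],-8],
    [[0,0,0],-13],
    [[0,0,0],-18],
    [[0,0,0],-24],
    [[0,0,0],-30],
    [[0,0,0],-36],
    [[0,0,0],-42],
    [[0,0,0],-48],
    [[0,0,0],-54],
    [[0,0,0],-60],
  ],
  squeeze=45,
)

```text
time: 5.6
tool_pos: [607.3, 180.1, 257.5]
tcp_rot: [179.6, 0.2, 80.6]
ft_force: [16.0, -14.4, -0.4]
finger_gap: 37.7
grip_force: 45.3
```

Emit:
step_arm(
  rows=[
    [[0,0,0],-6],
    [[0,0,0],-12],
    [[0,0,0],-17],
    [[0,0,0],-22],
    [[0,0,0],-26],
    [[0,0,0],-29],
    [[0,0,0],-30],
    [[0,0,0],-30],
  ],
)

```text
time: 6.4
tool_pos: [610.3, 180.2, 257.6]
tcp_rot: [179.4, 0.5, 110.4]
ft_force: [29.5, -10.3, -6.5]
finger_gap: 37.6
grip_force: 46.0
```

```bash
python3 -c "
from h import *
st()"
```

```text
t 6.4 pos [610.31 180.23 257.55] rot [179.36   0.47 110.45] F [ 29.48 -10.31  -6.53] Ftool [-19.91  23.94   6.96] M [-1.939 -4.67   0.122] gap 37.64 grip 46.0
```

Emit:
step_arm(
  rows=[
    [[-1,2,0],0],
    [[-3,4,0],0],
    [[-5,6.5,0],0],
    [[-5,6.5,0],0],
    [[-5,6.5,0],0],
  ],
)

```text
time: 6.9
tool_pos: [610.7, 180.2, 257.4]
tcp_rot: [-179.8, 0.1, 110.6]
ft_force: [-11.1, -6.2, 9.4]
finger_gap: 37.8
grip_force: 47.8
```

```bash
python3 -c "
from h import *
st()"
```

```text
t 6.9 pos [610.75 180.18 257.38] rot [-1.7985e+02  7.0000e-02  1.1061e+02] F [-11.14  -6.16   9.38] Ftool [ -1.86 -12.62  -9.34] M [-1.049  1.763  0.155] gap 37.83 grip 47.8
```

Emit:
step_arm(
  rows=[
    [[0,-2.2,0],0],
    [[0,-2.2,0],0],
    [[0,-2.2,0],0],
    [[0,-2.2,0],0],
    [[2.5,-2.2,0],0],
    [[5.2,-2.2,0],0],
    [[5.2,-2.2,0],0],
  ],
  fingers=0.65,
)

```text
time: 7.6
tool_pos: [607.8, 186.2, 256.1]
tcp_rot: [-180.0, -0.0, 110.7]
ft_force: [0.0, -0.5, 0.1]
finger_gap: 55.6
grip_force: 0.0
```

Emit:
step_arm(
  rows=[
    [[0,0,0],0],
    [[0,0,0],0],
    [[0,0,0],0],
    [[0,0,0],0],
    [[0,0,0],0],
    [[0,0,0],0],
  ],
  fingers=0.3,
)

```text
time: 8.2
tool_pos: [608.6, 186.0, 256.7]
tcp_rot: [179.9, -0.0, 110.7]
ft_force: [4.9, 3.4, 2.5]
finger_gap: 38.6
grip_force: 46.0
```

```bash
python3 -c "
from h import *
st()"
```

```text
t 8.2 pos [608.57 186.02 256.68] rot [ 1.7989e+02 -1.0000e-02  1.1065e+02] F [4.86 3.39 2.48] Ftool [ 1.46  5.75 -2.47] M [ 0.713 -0.834 -0.107] gap 38.63 grip 46.0
```

Emit:
step_arm(
  rows=[
    [[0,0.5,0],-1.5],
    [[-0.5,0.9,0],-5],
    [[-0.7,0.9,0],-10],
    [[-0.7,0.9,0],-16],
    [[-0.7,0.9,0],-22],
    [[-0.7,0.9,0],-28],
    [[-0.7,0.9,0],-34],
    [[-0.7,0.9,0],-40],
    [[-0.7,0.9,0],-46],
    [[-0.7,0.9,0],-52],
    [[-0.7,0.9,0],-58],
    [[-0.7,0.9,0],-63],
  ],
)

```text
time: 9.4
tool_pos: [608.3, 185.7, 256.6]
tcp_rot: [180.0, -0.1, 174.0]
ft_force: [-3.8, 2.9, 4.9]
finger_gap: 38.1
grip_force: 46.2
```

Emit:
step_arm(
  rows=[
    [[0,0,0],-5],
    [[0,0,0],-9],
    [[0,0,0],-12],
    [[0,0,0],-14.5],
    [[0,0,0],-16],
    [[0,0,0],-17],
    [[0,0,0],-17],
    [[0,0,0],-17],
  ],
)

```text
time: 10.2
tool_pos: [608.4, 185.7, 256.7]
tcp_rot: [180.0, -0.1, -169.2]
ft_force: [-2.3, 1.5, 5.6]
finger_gap: 38.4
grip_force: 45.4
```

```bash
python3 -c "
from h import *
st()"
```

```text
t 10.2 pos [608.35 185.66 256.65] rot [ 1.7996e+02 -6.0000e-02 -1.6924e+02] F [-2.34  1.45  5.63] Ftool [ 2.03  1.87 -5.63] M [0.67  0.415 0.375] gap 38.38 grip 45.4
```

Emit:
step_arm(
  rows=[
    [[0,0.3,0],-1],
    [[0,0.3,0],-2],
    [[0,0.3,0],-2],
  ],
)

```text
time: 10.5
tool_pos: [608.3, 185.7, 256.6]
tcp_rot: [180.0, -0.1, -167.2]
ft_force: [-2.2, 1.2, 5.2]
finger_gap: 37.8
grip_force: 45.9
```

```bash
python3 -c "
from h import *
st()"
```

```text
t 10.5 pos [608.33 185.65 256.64] rot [ 1.7998e+02 -6.0000e-02 -1.6724e+02] F [-2.22  1.18  5.23] Ftool [ 1.91  1.64 -5.23] M [0.494 0.509 0.052] gap 37.78 grip 45.9
```

Emit:
step_arm(
  rows=[
    [[0,0,0],-1],
    [[0,0,0],-2],
    [[0,0,0],-2],
  ],
)

```text
time: 10.8
tool_pos: [608.3, 185.6, 256.6]
tcp_rot: [180.0, -0.1, -165.3]
ft_force: [-2.9, 2.4, 5.4]
finger_gap: 38.3
grip_force: 47.2
```

```bash
python3 -c "
from h import *
st()"
```

```text
t 10.8 pos [608.32 185.61 256.64] rot [ 1.7997e+02 -7.0000e-02 -1.6528e+02] F [-2.88  2.39  5.42] Ftool [ 2.19  3.05 -5.42] M [ 0.539  0.484 -0.475] gap 38.26 grip 47.2
```

Emit:
step_arm(
  rows=[
    [[0,0,0],1],
    [[0,0,0],2],
    [[0,0,0],2],
  ],
)

```text
time: 11.1
tool_pos: [608.3, 185.7, 256.6]
tcp_rot: [180.0, -0.1, -167.3]
ft_force: [-2.9, 1.1, 5.7]
finger_gap: 38.7
grip_force: 46.0
```

Emit:
step_arm(
  rows=[
    [[0,0,0],0],
    [[0,0,0],0],
    [[0,0,0],0],
    [[0,0,0],0],
    [[0,0,-5],0],
    [[0,0,-20],0],
    [[0,0,-45],0],
    [[0,0,-70],0],
    [[-15,0,-90],0],
    [[-40,0,-105],0],
    [[-80,0,-110],0],
    [[-120,0,-110],0],
  ],
  fingers=0.8,
)

```text
time: 12.3
tool_pos: [727.2, 212.1, 370.9]
tcp_rot: [-180.0, 0.4, -167.3]
ft_force: [2.0, 0.0, 0.3]
finger_gap: 68.1
grip_force: 0.0
```

```bash
python3 -c "
from h import *
st()"
```

```text
t 12.3 pos [727.24 212.15 370.88] rot [-180.      0.35 -167.35] F [1.97 0.   0.3 ] Ftool [-1.92 -0.43 -0.29] M [-0.005 -0.096 -0.021] gap 68.12 grip 0.0
```

```bash
python3 -c "
from h import *
plan([484,-233,250],150)"
```

```text
t 12.3 pos [727.24 212.15 370.88] rot [-180.      0.35 -167.35] | shift [ 335.59 -381.04  118.85] turn 42.65
```

Emit:
step_arm(
  rows=[
    [[20,-23,0],2],
    [[50,-57,0],6],
    [[82,-93,0],11],
    [[114,-130,10],16],
    [[146,-166,25],21],
    [[178,-202,45],26],
    [[210,-239,65],31],
    [[242,-275,85],36],
    [[274,-311,100],40],
    [[302,-343,112],42.6],
    [[324,-368,118],42.6],
    [[335,-381,119],42.6],
  ],
)

```text
time: 13.5
tool_pos: [480.6, -235.9, 247.5]
tcp_rot: [-180.0, -0.0, 149.9]
ft_force: [1.0, -0.2, 0.2]
finger_gap: 68.0
grip_force: 0.0
```

Run:
```python
from h import *
st()
s=snapshot('scene');t=snapshot('top');cv2.imwrite('pics/s2.png',s);cv2.imwrite('pics/t2.png',t)
a=cv2.resize(s[140:240,335:455],None,fx=3.5,fy=3.5,interpolation=cv2.INTER_CUBIC)
b=cv2.resize(t[140:225,225:315],None,fx=4,fy=4,interpolation=cv2.INTER_CUBIC)
c=cv2.resize(s[120:280,170:290],None,fx=2,fy=2,interpolation=cv2.INTER_CUBIC)
o=np.zeros((600,800,3),np.uint8);o[:350,:420]=a;o[:340,430:790]=b;o[355:600,:240]=c[75:]
cv2.imwrite('pics/crop2.png',o)
```

```text
t 13.5 pos [ 480.63 -235.9   247.52] rot [-1.7995e+02 -1.0000e-02  1.4988e+02] F [ 1.02 -0.22  0.21] Ftool [-0.99  0.32 -0.21] M [0.043 0.021 0.033] gap 68.0 grip 0.0
```

View pics/crop2.png

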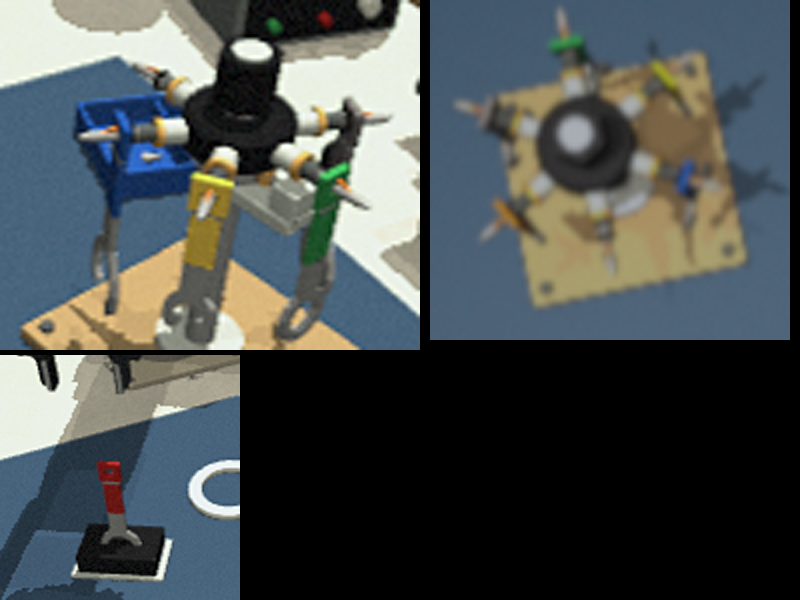

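The empty hook now points to the front, its tip near (270,207) in the top picture. The spanner still stands in the rest with its eye near (225,215) in the scene picture. The open fingers are above it, with tips near (194,174) and (230,176).

Run:
```python
from h import *
np.set_printoptions(precision=2,suppress=True)
u=lambda p:((p[0]-430)/4+225,p[1]/4+140)
T={k:onz("top",u(p),220) for k,p in dict(empty=(612,271),green=(562,9),grey=(458,104),blue=(716,184),yel=(658,60),ora=(484,238)).items()}
for a,b in(("empty","green"),("grey","blue"),("ora","yel")):
    d=T[a]-T[b];print(a,b,np.degrees(np.arctan2(d[1],d[0]))%60,(T[a]+T[b])/2)
s=cv2.imread("pics/s2.png");t=cv2.imread("pics/t2.png")
for n,im,box in(("scene",s,(205,195,250,260)),("top",t,(360,190,415,240))):
    for c in comps(im,[0,120,60],[8,255,255],box)[0]:print(n,c)
h=cv2.cvtColor(s,cv2.COLOR_BGR2HSV);m=cv2.inRange(h,np.array([0,110,50]),np.array([9,255,255]))
print('\n'.join(''.join('#' if v else '.' for v in row[214:236]) for row in m[205:245]))
y=np.array([np.cos(np.radians(60)),np.sin(np.radians(60)),0]);c=np.array([480.63,-235.9,247.5])
for z in(-11,0):print("tips",proj("scene",[c+34*y+[0,0,z],c-34*y+[0,0,z],c-[0,0,11]]))
print("eye at top z148",onz("top",(393.1,214),160),"scene proj of eye (478,-231,148):",proj("scene",[[478,-231,148]]))
```

```text
empty green 9.96720113624255 [610.55 184.8  220.  ]
grey blue 11.122643865711453 [606.61 185.18 220.  ]
ora yel 14.635368832881767 [603.04 197.23 220.  ]
scene (array([219, 211,  11,  10,  85], dtype=int32), array([224.26, 215.38]))
scene (array([222, 222,  10,  15, 110], dtype=int32), array([226.29, 228.86]))
......................
......................
......................
......................
......................
......................
.....##.########......
.....###########......
.....##########.......
.....####..####.......
......###.....#.......
......#.#....###......
......####.#####......
......##########......
......##########......
........########......
......................
........########......
........########......
........####.###......
........########......
.........#######......
........########......
.........####.##......
.........####.###.....
.........########.....
.........########.....
..........#######.....
..........#######.....
..........#######.....
..........#######.....
...........#######....
......................
......................
......................
......................
......................
......................
......................
......................
tips [[230.83 188.86]
 [200.59 187.62]
 [215.69 188.24]]
tips [[230.21 184.86]
 [199.73 183.62]
 [215.69 188.24]]
eye at top z148 [ 477.64 -229.81  160.  ] scene proj of eye (478,-231,148): [[222.95 217.04]]
```

Run:
```python
from h import *
np.set_printoptions(precision=2,suppress=True)
def rect(n,im,lo,hi,box,z,off=0):
    l,k=comps(im,lo,hi,box,1);k=cv2.morphologyEx(k,cv2.MORPH_OPEN,np.ones((3,3)))
    n_,L,S,C=cv2.connectedComponentsWithStats(k);i=1+S[1:,4].argmax()
    pts=cv2.findContours(np.uint8(L==i)*255,cv2.RETR_EXTERNAL,cv2.CHAIN_APPROX_NONE)[0][0][:,0]
    h=cv2.convexHull(pts)[:,0]
    w=np.array([onz(n,p,z)[:2] for p in h],np.float32)
    return cv2.minAreaRect(w)
s=cv2.imread("pics/s2.png");t=cv2.imread("pics/t2.png")
print("plate top",rect("top",t,[8,60,90],[28,255,255],(235,145,315,225),12))
print("plate scene",rect("scene",s,[8,60,90],[28,255,255],(335,200,450,285),12))
t0=cv2.imread("pics/top0.png");s0=cv2.imread("pics/scene0.png")
print("plate top0",rect("top",t0,[8,60,90],[28,255,255],(235,145,315,225),12))
print("plate sc0",rect("scene",s0,[8,60,90],[28,255,255],(335,200,450,285),12))
# mat edges
g=cv2.cvtColor(t,cv2.COLOR_BGR2HSV);m=cv2.inRange(g,np.array([95,80,30]),np.array([120,255,200]))
cols=[(x,np.where(m[100:140,x])[0][0]+100) for x in range(230,420,5) if m[100:140,x].any()]
w=np.array([onz("top",c,0)[:2] for c in cols]);p=np.polyfit(w[:,1],w[:,0],1);print("mat far edge",p,np.degrees(np.arctan(p[0])))
rows=[(np.where(m[y,205:240])[0][0]+205,y) for y in range(125,225,5) if m[y,205:240].any()]
w=np.array([onz("top",c,0)[:2] for c in rows]);p=np.polyfit(w[:,0],w[:,1],1);print("mat left edge",p,np.degrees(np.arctan(p[0])))
print("knob proj",proj("scene",[[608.6,185.8,281]]),proj("top",[[608.6,185.8,281]]))
h=cv2.cvtColor(s0,cv2.COLOR_BGR2HSV);
for n,im,b in(("scene",s0,(395,145,420,165)),("top",t0,(254,166,270,182))):print(n,comps(im,[0,0,140],[180,60,255],b,5)[0])
```

```text
plate top ((585.7532958984375, 181.47909545898438), (156.40077209472656, 198.22286987304688), 10.399991035461426)
plate scene ((600.1691284179688, 199.8162841796875), (218.40719604492188, 236.76417541503906), 11.446783065795898)
plate top0 ((571.4104614257812, 232.93014526367188), (146.77566528320312, 92.60140228271484), 11.25182819366455)
plate sc0 ((606.42919921875, 203.8404541015625), (205.20648193359375, 241.3680419921875), 10.739768981933594)
mat far edge [ -0.   851.08] -0.094407294821497
mat left edge [ -0.   374.54] -0.1337865205716447
knob proj [[406.01 155.11]] [[261.07 172.38]]
scene [(array([395, 149,   3,  15,  31], dtype=int32), array([395.61, 155.81])), (array([401, 151,  12,   7,  58], dtype=int32), array([406.59, 153.84])), (array([414, 153,   6,  12,  58], dtype=int32), array([417.02, 159.03]))]
top [(array([257, 169,   8,   9,  50], dtype=int32), array([260.82, 173.06]))]
```

Run:
```python
from h import *
np.set_printoptions(precision=2,suppress=True)
e=onz("top",((612-430)/4+225,271/4+140),220);v=e-np.array([608.6,185.5,220]);print("tip",e,np.hypot(*v[:2]),np.degrees(np.arctan2(v[1],v[0]))+180)
print("eye scene",onz("scene",(225.2,215.5),148),onz("scene",(225.2-.6,215.5+1.3),148))
t=cv2.imread("pics/top0.png");print("eye top",onz("top",(393.6,214.4),160))
print("tri",tri((225.2,215.5),(393.6,214.4)))
h=cv2.cvtColor(t,cv2.COLOR_BGR2HSV)
m=cv2.inRange(h,np.array([0,90,40]),np.array([10,255,255]))|cv2.inRange(h,np.array([170,90,40]),np.array([180,255,255]))
print('\n'.join(''.join('#' if q else '.' for q in row[380:405]) for row in m[205:225]))
q=np.argwhere(m[205:225,380:405])[:,::-1]+[380,205];print(q.mean(0),onz("top",q.mean(0)+.0,158),cv2.minAreaRect(q.astype(np.float32)))
```

```text
tip [504.74 166.2  220.  ] 105.63405629377952 10.526499863694227
eye scene [ 474.88 -224.61  148.  ] [ 478.89 -227.24  148.  ]
eye top [ 476.27 -231.41  160.  ]
tri (array([ 477.78, -229.02,  151.95]), np.float64(7.800065100296023))
.........................
.........................
.........................
.........................
.........................
.........................
..........###............
.........#####...........
........########.........
........##########.......
........##########.......
..........########.......
..............###........
.........................
.........................
.........................
.........................
.........................
.........................
.........................
[392.4  214.17] [ 477.24 -227.83  158.  ] ((392.6000671386719, 214.30003356933594), (9.391485214233398, 5.366562843322754), 26.56505012512207)
```

```bash
python3 -c "
from h import *
plan([479,-230,140],150)"
```

```text
t 13.6 pos [ 481.52 -235.63  248.32] rot [-1.7996e+02  6.0000e-02  1.4985e+02] | shift [  5.13   3.67 108.31] turn -0.15
```

Emit:
step_arm(
  rows=[
    [[2,0,10],0],
    [[4,0,30],0],
    [[6,0,50],0],
    [[6,0,65],0],
    [[6,0,70],0],
    [[6,0,70],0],
  ],
)

```text
time: 14.2
tool_pos: [477.2, -229.5, 176.4]
tcp_rot: [180.0, -0.1, 150.1]
ft_force: [-0.6, 1.4, 1.1]
finger_gap: 68.4
grip_force: 0.0
```

Run:
```python
from h import *
plan([479,-230,140],150)
s=snapshot('scene');cv2.imwrite('pics/s3.png',cv2.resize(s[150:280,170:300],None,fx=4,fy=4,interpolation=cv2.INTER_CUBIC))
```

```text
t 14.2 pos [ 477.22 -229.47  176.4 ] rot [ 1.7999e+02 -8.0000e-02  1.5010e+02] | shift [-1.86  0.42 36.4 ] turn 0.1
```

View pics/s3.png

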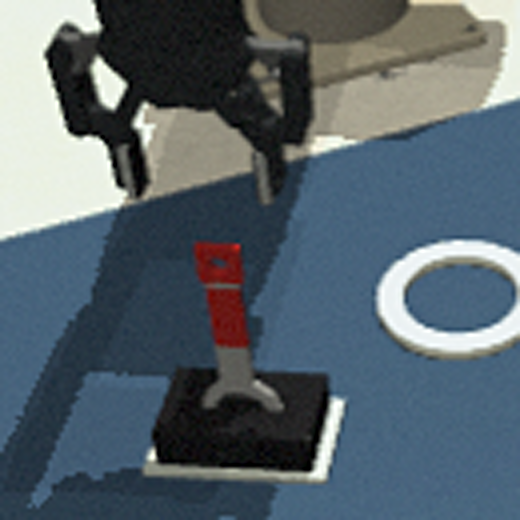

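Run:
```python
from h import *
np.set_printoptions(precision=1,suppress=True)
y=np.array([.5,.866,0]);c=np.array([477.2,-229.5,176.4])
for z in(-11,0,10):print(z,proj("scene",[c+34*y+[0,0,z],c-34*y+[0,0,z]]).ravel())
for p in([479,-230,161],[479,-230,148]):print(p,proj("scene",[p]))
for p in((203.75,199.2),(237,200)):print(onz("scene",p,168))
s=r.sense();print(s['joint_pos'],s['tool_pos'])
```

```text
-11 [236.8 211.7 208.2 210.4]
0 [236.3 208.  207.4 206.8]
10 [235.8 204.7 206.7 203.5]
[479, -230, 161] [[222.7 213. ]]
[479, -230, 148] [[223.5 217.2]]
[ 416.4 -258.1  168. ]
[ 455.  -186.8  168. ]
[-31.3  -2.3  99.1   0.   83.2 -91.3] [ 477.7 -229.9  177.4]
```

Spanner eye at about (218,262) in the crop, leaning slightly. The fingers, with tips near (135,197) and (268,200), straddle it but sit a little to the left, so I shift along the closing axis and go down.

Emit:
step_arm(
  rows=[
    [[0,2,5],0],
    [[0,3,14],0],
    [[0,3,24],0],
    [[0,3,32],0],
    [[0,3,36.5],0],
    [[0,3,37],0],
    [[0,3,37],0],
    [[0,3,37],0],
  ],
)

```text
time: 15.05
tool_pos: [479.0, -227.9, 140.5]
tcp_rot: [180.0, 0.0, 150.0]
ft_force: [0.1, -0.4, 1.0]
finger_gap: 68.1
grip_force: 0.0
```

Emit:
step_arm(
  rows=[
    [[0,0,0],0],
    [[0,0,0],0],
    [[0,0,0],0],
    [[0,0,0],0],
    [[0,0,0],0],
    [[0,0,0],0],
    [[0,0,0],0],
  ],
  fingers=0.2,
  squeeze=25,
)

```text
time: 15.75
tool_pos: [478.9, -227.8, 140.4]
tcp_rot: [-180.0, 0.0, 150.0]
ft_force: [0.2, -0.7, 2.6]
finger_gap: 21.6
grip_force: 24.7
```

Run:
```python
from h import *
st()
s=snapshot('scene');cv2.imwrite('pics/s4.png',cv2.resize(s[150:280,170:300],None,fx=4.5,fy=4.5,interpolation=cv2.INTER_CUBIC))
```

```text
t 15.75 pos [ 478.92 -227.81  140.35] rot [-1.8000e+02  3.0000e-02  1.5005e+02] F [ 0.21 -0.68  2.63] Ftool [-0.53 -0.49 -2.63] M [-0.029  0.048  0.017] gap 21.6 grip 24.7
```

View pics/s4.png

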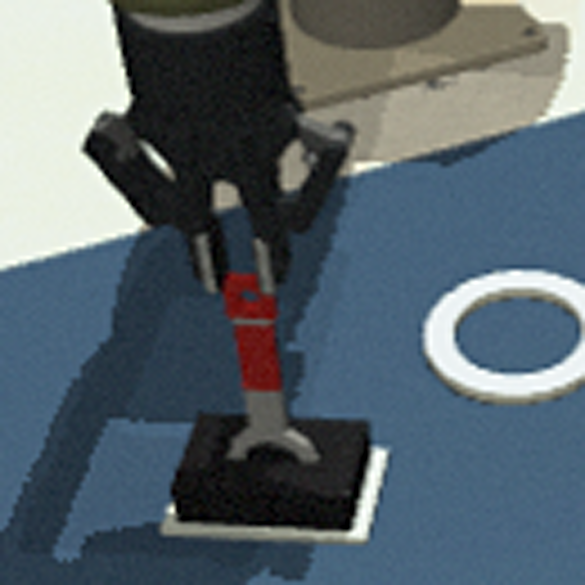

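The fingers have closed on the eye, but their tips, near (210,290) and (264,290) in the crop, look only as low as the hole at (248,296). I'll check that against the tool geometry before lifting.

Run:
```python
from h import *
np.set_printoptions(precision=1,suppress=True)
y=np.array([.5,.866,0]);c=np.array([478.9,-227.8,140.4])
for z in(-11,0,8,15,20):print(z,proj("scene",[c+12*y+[0,0,z],c-12*y+[0,0,z]]).ravel())
a=np.radians(22.4-90);y=np.array([np.cos(a),np.sin(a),0]);c=np.array([229,-554,212.1])
for z in(-11,2,15,30):print(z,proj("scene",[c+43*y+[0,0,z],c-43*y+[0,0,z]]).ravel())
s=cv2.imread("pics/scene0.png");
print((cv2.cvtColor(s,cv2.COLOR_BGR2GRAY)[150:182:1,0:90:3]<70).astype(int).astype(str).tolist().__len__())
for yy,row in enumerate(cv2.cvtColor(s,cv2.COLOR_BGR2GRAY)[140:184]):print(140+yy,''.join('#' if v<80 else '.' for v in row[0:95]))
```

```text
-11 [230.3 222.9 220.5 222.5]
0 [229.8 219.5 219.8 219.1]
8 [229.4 217.  219.4 216.5]
15 [229.  214.7 218.9 214.3]
20 [228.7 213.1 218.6 212.7]
-11 [ 42.3 186.7  79.5 171.6]
2 [ 39.9 182.3  77.6 167.2]
15 [ 37.6 177.7  75.7 162.8]
30 [ 34.8 172.4  73.4 157.6]
32
140 ###############################################################################################
141 ###############################################################################################
142 ###############################################################################################
143 #######################################################################.#######################
144 #######################################################################..######################
145 ########################################################################.######################
146 ########################################################################.######################
147 #########################################################################.#####################
148 #################################
[... 2862 characters left out ...]

177 ######################.........................................................................
178 ######################.........................................................................
179 ######################.........................................................................
180 #####################..........................................................................
181 #####################..........................................................................
182 #####################..........................................................................
183 #####################..........................................................................
```

Emit:
step_arm(
  rows=[
    [[0,0,0],0],
    [[0,0,0],0],
    [[0,0,3],0],
    [[0,0,8],0],
    [[0,0,12],0],
    [[0,0,13],0],
    [[0,0,13],0],
  ],
  fingers=0.6,
)

```text
time: 16.5
tool_pos: [478.5, -227.5, 126.6]
tcp_rot: [180.0, -0.1, 150.0]
ft_force: [0.0, 0.1, -0.2]
finger_gap: 51.0
grip_force: 0.0
```

Emit:
step_arm(
  rows=[
    [[0,0,0],0],
    [[0,0,0],0],
    [[0,0,0],0],
    [[0,0,0],0],
    [[0,0,0],0],
    [[0,0,0],0],
  ],
  fingers=0.2,
  squeeze=40,
)

```text
time: 17.1
tool_pos: [478.9, -227.7, 127.4]
tcp_rot: [180.0, 0.0, 150.1]
ft_force: [0.9, 0.8, 2.4]
finger_gap: 24.7
grip_force: 39.3
```

Run:
```python
from h import *
st()
s=snapshot('scene');cv2.imwrite('pics/s5.png',cv2.resize(s[150:280,170:300],None,fx=4.5,fy=4.5,interpolation=cv2.INTER_CUBIC))
```

```text
t 17.1 pos [ 478.95 -227.75  127.36] rot [1.8000e+02 3.0000e-02 1.5005e+02] F [0.86 0.81 2.43] Ftool [-0.34  1.13 -2.43] M [ 0.229 -0.067  0.017] gap 24.66 grip 39.3
```

View pics/s5.png

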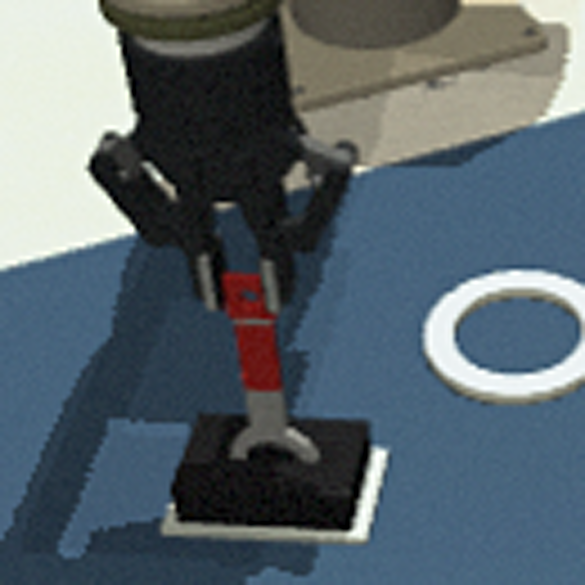

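Grip is now sound (gap 24.7 on the 26 mm eye; pads span the hole at (248,296)). Lift.

Emit:
step_arm(
  rows=[
    [[0,0,-3],0],
    [[0,0,-10],0],
    [[0,0,-22],0],
    [[0,0,-36],0],
    [[0,0,-50],0],
    [[0,0,-63],0],
    [[0,0,-70],0],
    [[0,0,-72],0],
    [[0,0,-72],0],
  ],
)

```text
time: 18.05
tool_pos: [478.9, -227.8, 199.3]
tcp_rot: [-180.0, 0.0, 150.0]
ft_force: [0.1, -0.3, -1.2]
finger_gap: 24.3
grip_force: 39.4
```

Run:
```python
from h import *
st();plan([461.2,158.2,199.4],190.6)
```

```text
t 18.05 pos [ 478.86 -227.76  199.34] rot [-1.8000e+02  2.0000e-02  1.5005e+02] F [ 0.11 -0.25 -1.17] Ftool [-0.22 -0.17  1.17] M [-0.078  0.008 -0.009] gap 24.3 grip 39.4
t 18.05 pos [ 478.86 -227.76  199.34] rot [-1.8000e+02  2.0000e-02  1.5005e+02] | shift [ 2.0799e+02  3.2560e+02 -1.5000e-01] turn -40.55
```

Emit:
step_arm(
  rows=[
    [[8,13,0],-2],
    [[26,40,0],-6],
    [[48,75,0],-11],
    [[70,110,0],-15],
    [[93,145,0],-19],
    [[115,180,0],-23],
    [[137,215,0],-27],
    [[158,247,0],-31],
    [[176,276,0],-35],
    [[191,299,0],-38],
    [[202,316,0],-40],
    [[208,325.5,0],-40.5],
  ],
)

```text
time: 19.25
tool_pos: [459.8, 160.2, 198.3]
tcp_rot: [180.0, -0.1, -169.2]
ft_force: [1.1, 0.4, -1.8]
finger_gap: 24.7
grip_force: 39.5
```

Emit:
step_arm(
  rows=[
    [[0,0,0],0],
    [[0,0,0],0],
    [[0,0,0],0],
  ],
)

```text
time: 19.55
tool_pos: [461.1, 157.3, 198.9]
tcp_rot: [-180.0, -0.0, -169.5]
ft_force: [-0.4, 0.2, -1.5]
finger_gap: 23.9
grip_force: 39.5
```

Run:
```python
from h import *
st();plan([461.2,158.2,199.4],190.6)
s=snapshot('scene');t=snapshot('top');cv2.imwrite('pics/s6.png',s);cv2.imwrite('pics/t6.png',t)
a=cv2.resize(s[120:240,310:450],None,fx=4,fy=4,interpolation=cv2.INTER_CUBIC)
b=cv2.resize(t[140:280,235:315],None,fx=3,fy=3,interpolation=cv2.INTER_CUBIC)
o=np.zeros((500,800,3),np.uint8);o[:480,:560]=a;o[:420,560:800]=b
cv2.imwrite('pics/crop6.png',o)
```

```text
t 19.55 pos [461.07 157.26 198.92] rot [-1.7998e+02 -2.0000e-02 -1.6952e+02] F [-0.44  0.17 -1.5 ] Ftool [0.41 0.25 1.5 ] M [-0.009  0.028 -0.024] gap 23.9 grip 39.5
t 19.55 pos [461.07 157.26 198.92] rot [-1.7998e+02 -2.0000e-02 -1.6952e+02] | shift [-0.29  0.9  -0.48] turn -0.12
```

View pics/crop6.png

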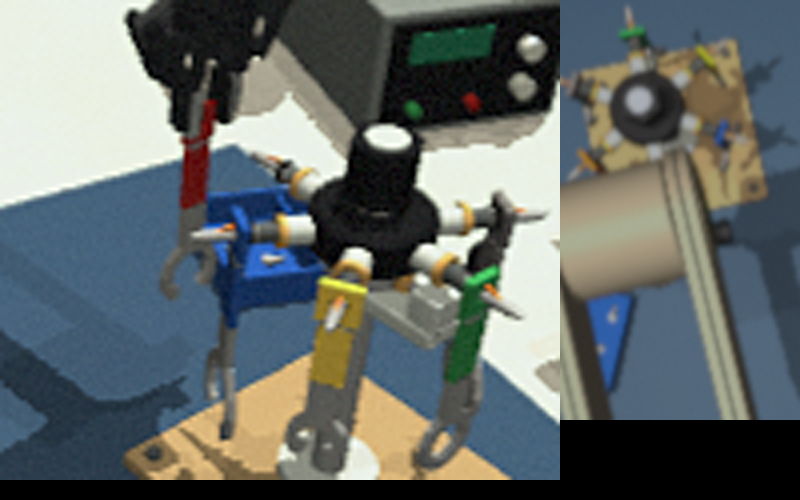

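Scene view: the empty hook's tip is at about (250,155) in the crop, and the held spanner is left of and beyond it with its red eye at about (205,100). I'll check the hook direction and the eye against the projection.

Run:
```python
from h import *
np.set_printoptions(precision=1,suppress=True)
A=np.array([608.6,185.8,220])
for yw in(10.6,13):
  for d in(60,103,108,115,123):
    a=np.radians(yw);print(yw,d,proj("scene",[A-d*np.array([np.cos(a),np.sin(a),0])]).ravel())
for yw in(190.6,193,):
  for off,nm in((60,'blue'),(120,'yel'),(240,'?'),(180,'back')):
    a=np.radians(yw+off);print(nm,yw,proj("scene",[A+108*np.array([np.cos(a),np.sin(a),0])]).ravel())
print("eye",proj("scene",[[461.1,157.3,219.5],[461.1,157.3,219.5-140]]), "knob",proj("scene",[[608.6,185.8,281]]))
```

```text
10.6 60 [384.4 165.7]
10.6 103 [372.4 158.5]
10.6 108 [371.1 157.7]
10.6 115 [369.2 156.5]
10.6 123 [367.1 155.3]
13 60 [383.7 166.1]
13 103 [371.3 159. ]
13 108 [369.9 158.2]
13 115 [367.9 157.1]
13 123 [365.7 155.9]
blue 190.6 [358.8 179.5]
yel 190.6 [391.8 201.9]
? 190.6 [444.1 173.7]
back 190.6 [437.9 198.4]
blue 193 [359.3 180.6]
yel 193 [393.8 202.4]
? 193 [443.3 172.7]
back 193 [439.1 197.6]
eye [[359.8 151.2]
 [355.9 192.8]] knob [[406.  155.1]]
```

Emit:
step_arm(
  rows=[
    [[-4,0.8,-0.5],0],
    [[-12,0.8,-0.5],0],
    [[-20,0.8,-0.5],0],
    [[-26,0.8,-0.5],0],
    [[-28,0.8,-0.5],0],
    [[-28,0.8,-0.5],0],
    [[-28,0.8,-0.5],0],
  ],
)

```text
time: 20.35
tool_pos: [488.3, 164.1, 199.4]
tcp_rot: [-180.0, -0.0, -169.4]
ft_force: [-0.2, 0.5, -0.8]
finger_gap: 24.0
grip_force: 39.5
```

```bash
cat >> h.py <<'E'
def rk(yw=10.6,A=(608.6,185.8)):
    s=r.sense();a=np.radians(yw);u=-np.array([np.cos(a),np.sin(a)]);n=np.array([np.sin(a),-np.cos(a)])*-1
    d=s['tool_pos'][:2]-A;f=s['ft_force'];print('t',round(s['time'],2),'d %.2f lat %.2f z %.2f'%(d@u,d@n,s['tool_pos'][2]),'yaw %.2f'%(s['tcp_rot'][2]%360),'F out %.2f lat %.2f z %.2f'%(f[:2]@u,f[:2]@n,f[2]),'M',s['wrist_torque'].round(3),'gap %.1f'%s['finger_gap'])
E
python3 -c "
from h import *
rk()"
```

```text
t 20.35 d 122.22 lat 0.79 z 199.43 yaw 190.55 F out 0.07 lat 0.48 z -0.79 M [-0.037  0.017 -0.036] gap 24.0
```

Emit:
step_arm(
  rows=[
    [[-3,-0.5,0],0],
    [[-6,-0.5,0],0],
    [[-9,-0.5,0],0],
    [[-12,-0.5,0],0],
    [[-14,-0.5,0],0],
    [[-14,-0.5,0],0],
  ],
)

```text
time: 20.95
tool_pos: [502.5, 166.2, 199.6]
tcp_rot: [180.0, -0.0, -169.5]
ft_force: [-1.0, 0.4, -1.8]
finger_gap: 24.4
grip_force: 39.5
```

```bash
python3 -c "
from h import *
rk()"
```

```text
t 20.95 d 107.85 lat 0.25 z 199.58 yaw 190.54 F out 0.94 lat 0.58 z -1.76 M [ 0.025  0.004 -0.024] gap 24.4
```

Emit:
step_arm(
  rows=[
    [[-1.5,0,0],0],
    [[-3,0,0],0],
    [[-4,0,0],0],
    [[-4,0,0],0],
  ],
)

```text
time: 21.35
tool_pos: [506.3, 166.9, 199.6]
tcp_rot: [-180.0, -0.0, -169.5]
ft_force: [-1.0, -1.1, -0.8]
finger_gap: 24.4
grip_force: 39.5
```

```bash
python3 -c "
from h import *
rk()"
```

```text
t 21.35 d 104.02 lat 0.23 z 199.59 yaw 190.54 F out 1.15 lat -0.91 z -0.85 M [0.026 0.021 0.005] gap 24.4
```

Emit:
step_arm(
  rows=[
    [[-1.5,0,0],0],
    [[-3,0,0],0],
    [[-4,0,0],0],
    [[-4,0,0],0],
  ],
)

```text
time: 21.75
tool_pos: [510.3, 167.6, 199.6]
tcp_rot: [180.0, -0.0, -169.5]
ft_force: [-0.4, -0.2, -1.2]
finger_gap: 24.4
grip_force: 39.5
```

```bash
python3 -c "
from h import *
rk()"
```

```text
t 21.75 d 99.98 lat 0.23 z 199.61 yaw 190.55 F out 0.48 lat -0.13 z -1.21 M [0.004 0.042 0.023] gap 24.4
```

Emit:
step_arm(
  rows=[
    [[-1.5,0,0],0],
    [[-3,0,0],0],
    [[-4,0,0],0],
    [[-4,0,0],0],
  ],
)

```text
time: 22.15
tool_pos: [514.2, 168.4, 199.6]
tcp_rot: [180.0, 0.0, -169.4]
ft_force: [0.1, 0.4, -2.2]
finger_gap: 24.5
grip_force: 39.5
```

```bash
python3 -c "
from h import *
rk()"
```

```text
t 22.15 d 95.97 lat 0.24 z 199.61 yaw 190.55 F out -0.18 lat 0.37 z -2.24 M [ 0.    -0.002  0.023] gap 24.5
```

Emit:
step_arm(
  rows=[
    [[-1,0,0],0],
    [[-2,0,0],0],
    [[-3,0,0],0],
    [[-4,0,0],0],
    [[-4,0,0],0],
  ],
)

```text
time: 22.65
tool_pos: [518.1, 169.1, 199.6]
tcp_rot: [180.0, -0.0, -169.5]
ft_force: [-1.2, 0.3, -1.3]
finger_gap: 24.1
grip_force: 39.5
```

```bash
python3 -c "
from h import *
rk()"
```

```text
t 22.65 d 91.99 lat 0.22 z 199.60 yaw 190.55 F out 1.10 lat 0.49 z -1.30 M [ 0.026  0.003 -0.039] gap 24.1
```

Emit:
step_arm(
  rows=[
    [[-1,0,0],0],
    [[-2,0,0],0],
    [[-3,0,0],0],
    [[-3,0,0],0],
  ],
)

```text
time: 23.05
tool_pos: [521.1, 169.6, 199.6]
tcp_rot: [-180.0, -0.0, -169.5]
ft_force: [-0.1, -0.7, -1.2]
finger_gap: 24.4
grip_force: 39.5
```

```bash
python3 -c "
from h import *
rk()"
```

```text
t 23.05 d 89.00 lat 0.21 z 199.58 yaw 190.55 F out 0.23 lat -0.71 z -1.21 M [ 0.036 -0.012 -0.011] gap 24.4
```

Emit:
step_arm(
  rows=[
    [[-1,0,0],0],
    [[-2,0,0],0],
    [[-3,0,0],0],
    [[-3,0,0],0],
  ],
)

```text
time: 23.45
tool_pos: [524.1, 170.2, 199.8]
tcp_rot: [180.0, 0.0, -169.5]
ft_force: [0.3, 0.1, -0.9]
finger_gap: 24.3
grip_force: 39.6
```

```bash
python3 -c "
from h import *
rk()"
```

```text
t 23.45 d 85.89 lat 0.24 z 199.75 yaw 190.55 F out -0.28 lat 0.10 z -0.89 M [-0.025  0.001 -0.062] gap 24.3
```

Emit:
step_arm(
  rows=[
    [[-1,0,0],0],
    [[-2,0,0],0],
    [[-2,0,0],0],
  ],
)

```text
time: 23.75
tool_pos: [526.1, 170.6, 199.9]
tcp_rot: [180.0, 0.0, -169.4]
ft_force: [-0.6, 0.4, 0.6]
finger_gap: 24.3
grip_force: 39.7
```

```bash
python3 -c "
from h import *
rk()"
```

```text
t 23.75 d 83.85 lat 0.27 z 199.87 yaw 190.55 F out 0.50 lat 0.49 z 0.60 M [-0.028  0.155  0.005] gap 24.3
```

Emit:
step_arm(
  rows=[
    [[-1,0,0],0],
    [[-2,0,0],0],
    [[-3,0,0],0],
    [[-3,0,0],0],
  ],
)

```text
time: 24.15
tool_pos: [529.1, 171.1, 199.8]
tcp_rot: [180.0, 0.0, -169.5]
ft_force: [-2.0, -0.3, 2.1]
finger_gap: 24.3
grip_force: 39.8
```

```bash
python3 -c "
from h import *
rk()"
```

```text
t 24.15 d 80.84 lat 0.22 z 199.76 yaw 190.55 F out 2.05 lat 0.12 z 2.08 M [-0.008  0.223  0.021] gap 24.3
```

Emit:
step_arm(
  rows=[
    [[-1,0,0],0],
    [[-2,0,0],0],
    [[-3,0,0],0],
    [[-3,0,0],0],
  ],
)

```text
time: 24.55
tool_pos: [532.5, 171.8, 200.0]
tcp_rot: [180.0, 0.1, -169.5]
ft_force: [0.8, 0.6, 2.2]
finger_gap: 24.3
grip_force: 39.9
```

```bash
python3 -c "
from h import *
rk()"
```

```text
t 24.55 d 77.39 lat 0.22 z 199.97 yaw 190.55 F out -0.93 lat 0.41 z 2.22 M [ 0.023 -0.032 -0.004] gap 24.3
```

Emit:
step_arm(
  rows=[
    [[-1,0,0],0],
    [[-2,0,0],0],
    [[-2,0,0],0],
  ],
)

```text
time: 24.85
tool_pos: [534.2, 172.1, 199.8]
tcp_rot: [180.0, 0.1, -169.5]
ft_force: [-0.1, -0.6, 3.2]
finger_gap: 24.4
grip_force: 39.9
```

```bash
python3 -c "
from h import *
rk()"
```

```text
t 24.85 d 75.62 lat 0.20 z 199.82 yaw 190.55 F out 0.23 lat -0.52 z 3.24 M [ 0.021  0.005 -0.001] gap 24.4
```

Emit:
step_arm(
  rows=[
    [[-1,0,0],0],
    [[-2,0,0],0],
    [[-2,0,0],0],
  ],
)

```text
time: 25.15
tool_pos: [535.8, 172.4, 199.7]
tcp_rot: [180.0, -0.0, -169.5]
ft_force: [-2.5, -0.3, 3.7]
finger_gap: 24.7
grip_force: 40.0
```

```bash
python3 -c "
from h import *
rk()"
```

```text
t 25.15 d 74.07 lat 0.22 z 199.66 yaw 190.55 F out 2.49 lat 0.17 z 3.71 M [-0.091  0.559 -0.014] gap 24.7
```

Buffer contact has begun. I advance in small steps.

Emit:
step_arm(
  rows=[
    [[-0.7,0,0],0],
    [[-1.5,0,0],0],
    [[-1.5,0,0],0],
  ],
)

```text
time: 25.45
tool_pos: [537.6, 172.7, 199.6]
tcp_rot: [-180.0, 0.0, -169.5]
ft_force: [0.0, -0.3, -0.0]
finger_gap: 24.5
grip_force: 39.7
```

```bash
python3 -c "
from h import *
rk()"
```

```text
t 25.45 d 72.22 lat 0.19 z 199.60 yaw 190.55 F out 0.04 lat -0.28 z -0.02 M [0.018 0.024 0.011] gap 24.5
```

Emit:
step_arm(
  rows=[
    [[-0.7,0,0],0],
    [[-1.5,0,0],0],
    [[-1.5,0,0],0],
  ],
)

```text
time: 25.75
tool_pos: [538.0, 172.8, 199.0]
tcp_rot: [-180.0, -0.1, -169.4]
ft_force: [-4.5, -0.6, 1.9]
finger_gap: 24.6
grip_force: 39.8
```

```bash
python3 -c "
from h import *
rk()"
```

```text
t 25.75 d 71.78 lat 0.23 z 198.99 yaw 190.55 F out 4.49 lat 0.24 z 1.93 M [-0.12   0.842 -0.014] gap 24.6
```

Emit:
step_arm(
  rows=[
    [[-0.5,0,0],0],
    [[-1,0,0],0],
    [[-1,0,0],0],
  ],
)

```text
time: 26.05
tool_pos: [538.8, 172.9, 198.9]
tcp_rot: [-180.0, -0.1, -169.5]
ft_force: [-6.2, -1.1, 1.3]
finger_gap: 24.4
grip_force: 39.8
```

```bash
python3 -c "
from h import *
rk()"
```

```text
t 26.05 d 71.02 lat 0.20 z 198.93 yaw 190.55 F out 6.29 lat 0.01 z 1.27 M [-0.217  1.059 -0.025] gap 24.4
```

Emit:
step_arm(
  rows=[
    [[-0.5,0,0],0],
    [[-1,0,0],0],
    [[-1,0,0],0],
  ],
)

```text
time: 26.35
tool_pos: [539.1, 173.0, 198.8]
tcp_rot: [-180.0, -0.2, -169.4]
ft_force: [-8.8, -1.5, 3.4]
finger_gap: 24.4
grip_force: 39.9
```

```bash
python3 -c "
from h import *
rk()"
```

```text
t 26.35 d 70.66 lat 0.24 z 198.83 yaw 190.56 F out 8.92 lat 0.19 z 3.43 M [-0.33   1.618 -0.014] gap 24.4
```

Emit:
step_arm(
  rows=[
    [[-0.5,0,0],0],
    [[-0.5,0,0],0],
  ],
)

```text
time: 26.55
tool_pos: [539.1, 173.0, 198.8]
tcp_rot: [-180.0, -0.3, -169.4]
ft_force: [-11.0, -2.9, 4.4]
finger_gap: 24.4
grip_force: 40.0
```

```bash
python3 -c "
from h import *
rk()
s=snapshot('scene');cv2.imwrite('pics/s7.png',cv2.resize(s[125:225,340:440],None,fx=6,fy=6,interpolation=cv2.INTER_CUBIC))"
```

```text
t 26.55 d 70.64 lat 0.24 z 198.76 yaw 190.56 F out 11.37 lat -0.78 z 4.43 M [-0.404  1.989 -0.015] gap 24.4
```

View pics/s7.png

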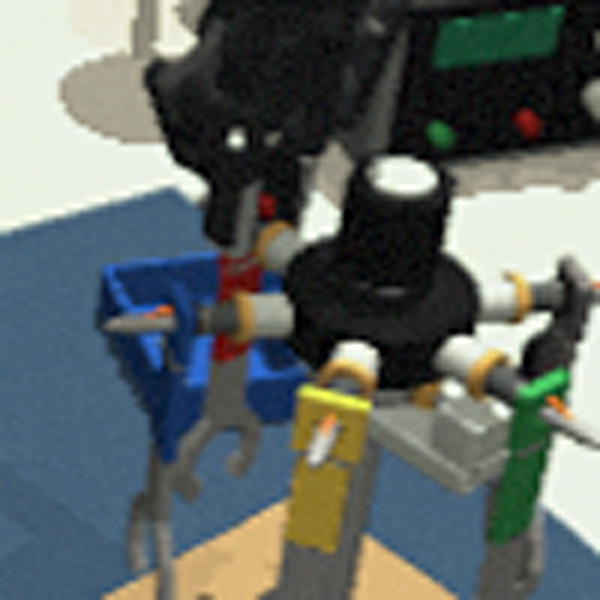

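Emit:
step_arm(
  rows=[
    [[0.7,0,0],0],
    [[1.4,0,0],0],
    [[2,0,0],0],
    [[2,0,0],0],
  ],
)

```text
time: 27.0
tool_pos: [538.2, 172.9, 199.0]
tcp_rot: [-180.0, -0.1, -169.4]
ft_force: [-5.7, -1.5, 1.9]
finger_gap: 24.5
grip_force: 39.8
```

```bash
python3 -c "
from h import *
rk()"
```

```text
t 27.0 d 71.54 lat 0.23 z 198.96 yaw 190.55 F out 5.87 lat -0.43 z 1.92 M [-0.219  0.934 -0.021] gap 24.5
```

Emit:
step_arm(
  rows=[
    [[0.5,0,0],0],
    [[1,0,0],0],
    [[1,0,0],0],
  ],
)

```text
time: 27.3
tool_pos: [537.9, 172.8, 199.1]
tcp_rot: [-180.0, -0.0, -169.5]
ft_force: [-3.6, -1.7, -0.6]
finger_gap: 24.3
grip_force: 39.6
```

```bash
python3 -c "
from h import *
rk()"
```

```text
t 27.3 d 71.91 lat 0.20 z 199.11 yaw 190.55 F out 3.86 lat -1.00 z -0.59 M [-0.143  0.645 -0.026] gap 24.3
```

Emit:
step_arm(
  rows=[
    [[0.5,0,0],0],
    [[1,0,0],0],
    [[1,0,0],0],
  ],
)

```text
time: 27.6
tool_pos: [537.6, 172.7, 199.4]
tcp_rot: [180.0, 0.0, -169.5]
ft_force: [1.7, 0.5, -4.3]
finger_gap: 24.5
grip_force: 39.4
```

```bash
python3 -c "
from h import *
rk()"
```

```text
t 27.6 d 72.22 lat 0.17 z 199.40 yaw 190.55 F out -1.72 lat 0.14 z -4.27 M [ 0.053 -0.248  0.043] gap 24.5
```

Emit:
step_arm(
  rows=[
    [[0.5,0,0],0],
    [[1,0,0],0],
    [[1,0,0],0],
  ],
)

```text
time: 27.9
tool_pos: [537.3, 172.6, 199.6]
tcp_rot: [180.0, 0.1, -169.5]
ft_force: [8.1, 1.5, -7.9]
finger_gap: 24.3
grip_force: 39.6
```

```bash
python3 -c "
from h import *
rk()"
```

```text
t 27.9 d 72.50 lat 0.18 z 199.60 yaw 190.54 F out -8.24 lat 0.00 z -7.94 M [ 0.276 -1.113 -0.019] gap 24.3
```

Pulling out meets a rigid stop, so the keeper holds. I relieve the pull, then lower the weight.

Emit:
step_arm(
  rows=[
    [[-0.7,0,0],0],
    [[-1.4,0,0],0],
    [[-1.4,0,0],0],
  ],
)

```text
time: 28.2
tool_pos: [537.5, 172.7, 199.6]
tcp_rot: [180.0, -0.0, -169.5]
ft_force: [1.2, 0.9, -3.5]
finger_gap: 24.3
grip_force: 39.9
```

```bash
python3 -c "
from h import *
rk()"
```

```text
t 28.2 d 72.28 lat 0.22 z 199.57 yaw 190.55 F out -1.34 lat 0.66 z -3.51 M [ 0.05  -0.204 -0.006] gap 24.3
```

Emit:
step_arm(
  rows=[
    [[0,0,0.5],0],
    [[0,0,1],0],
    [[0,0,1],0],
  ],
)

```text
time: 28.5
tool_pos: [537.7, 172.7, 199.1]
tcp_rot: [180.0, 0.0, -169.5]
ft_force: [-0.6, -0.5, 0.9]
finger_gap: 24.6
grip_force: 40.3
```

```bash
python3 -c "
from h import *
rk()"
```

```text
t 28.5 d 72.12 lat 0.22 z 199.13 yaw 190.55 F out 0.73 lat -0.41 z 0.93 M [-0.065  0.189  0.006] gap 24.6
```

Emit:
step_arm(
  rows=[
    [[0,0,0],0],
    [[0,0,0],0],
    [[0,0,0],0],
    [[0,0,0],0],
  ],
  fingers=0.55,
)

```text
time: 28.9
tool_pos: [537.6, 172.8, 198.6]
tcp_rot: [180.0, 0.0, -169.5]
ft_force: [0.2, -0.4, -0.4]
finger_gap: 47.4
grip_force: 0.0
```

Emit:
step_arm(
  rows=[
    [[0,0,-3],0],
    [[0,0,-10],0],
    [[0,0,-20],0],
    [[0,0,-32],0],
    [[0,0,-45],0],
    [[0,0,-60],0],
    [[10,0,-75],0],
    [[40,0,-90],0],
    [[80,0,-100],0],
    [[110,0,-100],0],
    [[130,0,-100],0],
    [[130,0,-100],0],
  ],
)

```text
time: 30.1
tool_pos: [408.1, 148.8, 300.4]
tcp_rot: [180.0, 0.1, -169.4]
ft_force: [0.0, 0.0, -0.8]
finger_gap: 47.2
grip_force: 0.0
```

Run:
```python
from h import *
rk()
s=snapshot('scene');t=snapshot('top')
a=cv2.resize(s[125:235,330:440],None,fx=5,fy=5,interpolation=cv2.INTER_CUBIC)
b=cv2.resize(t[140:230,235:315],None,fx=3,fy=3,interpolation=cv2.INTER_CUBIC)
o=np.zeros((550,800,3),np.uint8);o[:,:550]=a;o[:270,555:795]=b
cv2.imwrite('pics/crop8.png',o)
```

```text
t 30.1 d 203.91 lat 0.50 z 300.40 yaw 190.57 F out -0.02 lat 0.03 z -0.78 M [ 0.018 -0.027 -0.007] gap 47.2
```

View pics/crop8.png

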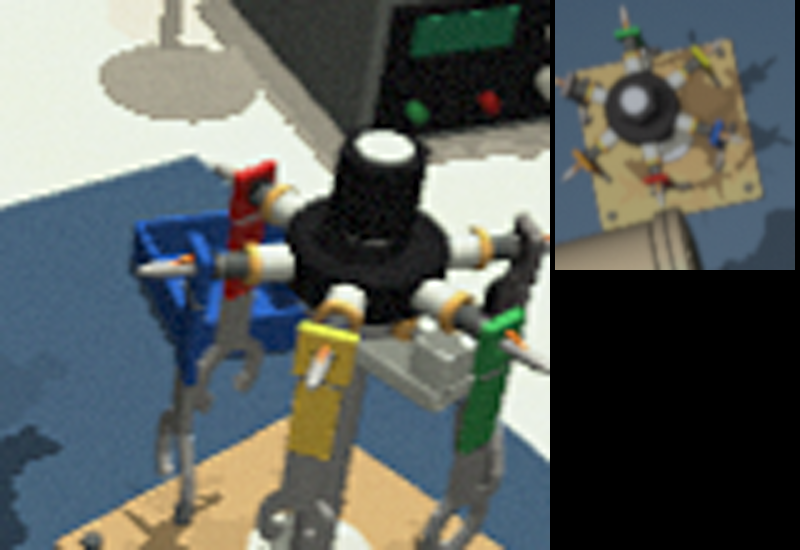

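The red spanner hangs plumb on the front hook, with its eye at (255,185) and the pin tip beyond it at (220,168). I let it settle and hand in.

Emit:
step_arm(
  rows=[
    [[0,0,0],0],
    [[0,0,0],0],
    [[0,0,0],0],
    [[0,0,0],0],
    [[0,0,0],0],
    [[0,0,0],0],
    [[0,0,0],0],
    [[0,0,0],0],
    [[0,0,0],0],
    [[0,0,0],0],
    [[0,0,0],0],
    [[0,0,0],0],
  ],
)

```text
time: 31.4
tool_pos: [409.8, 149.0, 298.6]
tcp_rot: [180.0, 0.0, -169.4]
ft_force: [-0.8, -0.2, -0.1]
finger_gap: 47.1
grip_force: 0.0
```

Emit:
step_arm(
  rows=[
    [[0,0,0],0],
    [[0,0,0],0],
    [[0,0,0],0],
    [[0,0,0],0],
    [[0,0,0],0],
    [[0,0,0],0],
    [[0,0,0],0],
    [[0,0,0],0],
    [[0,0,0],0],
    [[0,0,0],0],
    [[0,0,0],0],
    [[0,0,0],0],
  ],
)

```text
time: 32.6
tool_pos: [409.8, 148.9, 298.6]
tcp_rot: [-180.0, -0.0, -169.5]
ft_force: [0.2, 0.5, 0.7]
finger_gap: 47.0
grip_force: 0.0
```

```bash
python3 -c "
from bench import r
print(r.hand_in())"
```

```text
the job is handed in; nothing more can be done
None
```

I handed the job in at about 33 s, but no verdict came back: the red-eyed spanner hangs released on the empty hook at the rack's front, and a test pull met firm resistance, so the keeper holds it (the keeper itself was not visible in the pictures).

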